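# Set the pouch filler's end stop on its limit switch

## Task

A brass weight has been left on the pouch filler's track, under the clear guard: take it out and stand it upright in the wooden weight tray. Then slide the steel stop block along the track against the roller lever just until the switch clicks, with no overtravel beyond that, and leave the block there holding the switch clicked. Leave the other weights, the steel dish and the tincture bottle where they are.

Things in the scene. Friction and masses are not known exactly. Their poses are not given: they have to be found in the camera images.
- filler: pouch filler: white deck, fixed, 30 mm high, spanning x -50 to +110, y -205 to +175 mm of this frame. Origin on the counter under the track's centre line; x points back towards the robot (yaw within 0.25 rad of pi), y along the track, z up. The track is the line x = 0 on the deck top, z = 30 mm, marked by two thin rails
- guard_edge (a point): middle of the lower edge, on the open (far) side, of the clear level guard over the track: filler x -28, z 165 mm. Guard 5 mm thick (9 at this edge), filler x -28 to +108, y -210 to +180 mm, on two thin posts at x 98. A vertical tool cannot reach the track; one leaning 35 to 50 degrees, in from the far side, fingers down and back towards the robot (filler +x), can
- stop (a joint): slide of the steel stop block along the track, in m, growing towards the switch (+y of the filler): 0 is when the block's centre is at filler y = -140 mm. It starts at 0 to 0.025 and ends at 0.20 to 0.22. It slides stiffly: about 7 N of friction, and it stays where it is left
- stop_face (a point): middle of the block's face that meets the roller (its +y face), 15 mm above the deck. The block is 32 mm along the track, 30 mm across it (filler x -13 to +17 mm) and 40 mm high, with a black knob 10 mm high on top (knob look only)
- stop_back (a point): middle of the block's other (-y) face, 15 mm above the deck: the place to push
- switch: limit switch: closed grey plastic box 64 (x) by 66 (y) by 36 mm high on the deck, at filler x +30 to +94, y +65 to +131 mm; its frame coincides with the filler's. Inside, a sprung plunger stands behind the lever arm, half way from its pivot to the roller. How far behind differs each time and cannot be seen. The click is not reported: only the push tells it
- lever: roller lever: level flat steel arm from its pivot (origin; filler x 75, y 80, z 45 mm) 75 mm to -x, to the roller. Pushed to +y it swings about the vertical: softly at first (0.3 to 0.6 N at the roller) for 4 to 20 mm of roller travel, unknown each time, then the arm meets the plunger: the push steps up about 2 N within half a mm. See roller for what follows
- roller (a point): centre of the black roller (18 mm diameter, 14 high, axis vertical), at rest at filler x 0, y 80, z 45 mm; the block meets it when stop_face is 9 mm short of it in y. The switch clicks within 1 mm of roller travel past the step (arm on plunger over 4.3 N); from there the push grows by about 0.3 N per mm. About 5 mm past the step (over 7.2 N) is overtravel
- weight: the brass weight that is in the way: a cylinder 28 mm in diameter and 36 mm high with a small knob (45 mm in all), 0.19 kg, standing on the track between the block and the roller. Origin at the centre of its underside
- tray: the wooden weight tray, fixed: 130 by 130 mm, walls 18 mm high and 6 mm thick, inner floor 5 to 6 mm above its origin, which is under its centre on the counter. Two other weights stand in its near half (tray x about -35 mm); the far half (tray x about +30 mm) is free. It stands on the left or on the right of the filler
- big_weight: larger brass weight in the tray, 38 mm diameter, 47 mm high: leave. Origin at its underside
- small_weight: smaller brass weight in the tray, 22 mm diameter, 36 mm high: leave. Origin at its underside
- dish: round shallow steel dish, 120 mm diameter, 35 mm high, on the counter on the other side of the filler: leave. Origin under its centre
- tincture: amber bottle, 28 mm diameter, 65 mm high, standing on the deck on the robot's side of the track (filler x about +65 mm, y about -105 mm): leave. Origin under its centre
Mind the look-alikes: they are no part of the job. Several things have the shape of the tray; the one meant has the colours described above.

How it is judged:
By the outcome, as a careful person would: the job done as asked, in the order asked, and still so for the second after the job is handed in, with the robot touching nothing.
It also fails if it takes over 72 s, if anything falls off the work surface, if the arm or the gripper's body presses on something with over 40 N, if the wrist force passes 120 N, or if a joint passes its speed limit or range.

## Robot

A 7-joint arm with a two-finger parallel gripper is mounted at the origin on the work surface. World frame = base frame: x ahead of the robot, y to its left, z up, the work surface at z = 0. Lengths are in m, angles in rad, forces in N, time in s.
With the tool pointing down it reaches from about 0.425 to 0.875 m from the base axis. Payload 4.7 kg.
Tool frame: the origin (TCP) lies at the very end of the fingers, on their centre line; the grasp point (between the pads) lies 19 mm behind it; z points along the fingers, y is the line along which they close (so a half turn about z gives the same grasp; the last joint's range is limited). The gripper opens to 87 mm and grips with 3 to 60 N. Pads are 19 mm wide; open, the fingers measure 117 mm over their backs; the gripper's body (75 mm by 190 mm) begins 51 mm behind the grasp point.
Start: joints at [0.014, 0.321, -0.07, 1.45, 0.023, 1.371, -0.057], TCP at [0.65, -0, 0.223] pointing down, gripper open.
Joint ranges: [-2.86, 2.86], [-0.3, 2.09], [-1.38, 1.24], [0.06, 2.45], [-1.56, 4.7], [0.09, 2.05], [-2.69, 2.69]. Speed limits (rad/s): [2.57, 2.57, 3.14, 3.14, 3.14, 3.14, 3.14].

## Interface

Orientations are given as a rotation vector (axis times angle).
In Python, from bench import ctrl, vision gives the robot as it stands.
- The arm moves only by the tool jog_arm, never from a script. Its argument "increments" is a list of rows, each an object of numbers: "tx", "ty", "tz": the shift along the tool's x, y, z in mm; "wx", "wy", "wz": the turn, a rotation vector about the tool's x, y, z in rad; "gripper": the opening, from 0 (shut) to 1 (fully open). In form: [{"tx": .., "ty": .., "tz": .., "wx": .., "wy": .., "wz": .., "gripper": ..}, ...]. A call has exactly 5 rows; each row is the pose to reach, as a shift and turn from the pose commanded when the call began, along the tool's axes at that moment; what a row does not reach only later rows make up. A row lasts 1/12 s, in which the tool goes at most 41.7 mm and 7.16 degrees, less where a joint would pass 70% of its speed; a pose out of reach is approached as far as the arm can. A call with a gripper value outside its range is refused whole. The fingers move at their own pace and stop on an object; "grip_force" is the grip in N (left out, the last holds). Time passes only in rows, so rows that repeat a pose let the fingers close, or fill a call up. It gives the time, the measured TCP pose, the force, the opening and the grip force at its end, in the units of the state.
- ctrl.get_state(): the state, without advancing time (a new reading comes with each control period).
- vision.get_image(name): name is "scene" or "side" or "wrist"; returns a dict with "color" (384x512x3 uint8, blue, green, red), "fx", "fy", "cx", "cy" (pixels), "extrinsics" (4x4, takes a point from world to camera coordinates). Camera axes: x right, y down, z forward; pixel columns grow to the right and rows downward; lengths in m; the calibration is good to about 2 mm. A picture is of the moment at which its call begins. There is no depth.
- ctrl.close_job(): hands the job in; it is judged then, once.
Trained networks look in the newest picture that a camera, given by its name, has taken for a name from the list of things; names that differ only in an ending like _2 or _b are one class to them, and where a whole thing is asked for, a point or a joint stands for the part that bears it (a point fixed in the world has none). Each returns a list of dicts, best first, with "conf" (0 to 1); they miss things now and then, are a little off and sometimes report something else, mostly with a low value. They report only what shows in the picture. A call takes as long as a camera call. They do not tell look-alikes from the thing itself.
- vision.spot_in(camera, thing): "bbox" ([left, top, right, bottom] in pixels, round what is visible of it).
The state is a dict: "time": time; "joint_positions": joint angles; "qd": joint speeds; "joint_torque": joint torques, N m; "position": TCP position; "tool_rot": TCP orientation; "ft_force": force on the tool from outside, world axes, zero at the start; "torque": the same for the moment, N m; "grip_width": opening from 0.0 (shut) to 1.0 (fully open); "grip_force": force on a finger pad.
Only numpy, scipy, OpenCV 4.12 (cv2) and the standard library are available. Lean on these libraries where they do the work, as an engineer would, in place of code of your own. Each camera call takes 0.05 s, during which the arm holds its last target. There are 200 camera calls.

## Working session

There is one attempt and no reset: what is moved stays moved. The work goes in short steps, Python scripts to look and compute and a tool call to move; the robot and the scene stay as the last step left them, time stands still between calls to the robot, and variables do not carry over. Pictures are saved under pics/ and viewed, at most 11 in all, crops included, and the job is handed in when it is done.

Besides the shell and the picture viewer there is one more tool, called after "Request:" by a JSON object that holds its "fn" and its "kwargs". jog_arm: Moves the arm, as the interface text tells. Its arguments: {"type":"object","properties":{"increments":{"type":"array"},"grip_force":{"type":"number"}},"required":["increments"]}

```bash
mkdir -p pics; ls; cat > h.py <<'E'
from bench import ctrl, vision
import numpy as np, cv2
from scipy.spatial.transform import Rotation as R
E
python3 - <<'E'
from h import *
s=ctrl.get_state(); print(s['time'],s['position'],s['tool_rot'],s['ft_force'],s['grip_width'])
ims=[]
for n in ['scene','side']:
    d=vision.get_image(n); cv2.imwrite(f'pics/{n}0.png',cv2.resize(d['color'],(800,600),interpolation=cv2.INTER_CUBIC))
    print(n,d['fx'],d['fy'],d['cx'],d['cy']); print(np.round(d['extrinsics'],4))
    for t in ['filler','stop','switch','roller','weight','tray','big_weight','small_weight','dish','tincture','lever']:
        print(t,[(np.round(b['bbox'],0).tolist(),round(b['conf'],2)) for b in vision.spot_in(n,t)[:3]])
E
```

```text
pics
0.0 [ 6.49433711e-01 -4.67463049e-05  2.21478108e-01] [-2.22051147 -2.2205634   0.00224263] [0.56091414 0.59449033 0.29039423] 1.000250355149536
scene 371.8026583409294 371.8026583409294 255.15363129020687 194.80017875562217
[[ 0.7288  0.6845  0.0156 -0.3381]
 [ 0.3774 -0.3826 -0.8433 -0.0828]
 [-0.5713  0.6206 -0.5372  1.5511]
 [ 0.      0.      0.      1.    ]]
filler [([196.0, 148.0, 309.0, 266.0], 0.93)]
stop [([276.0, 194.0, 289.0, 204.0], 0.74)]
switch [([215.0, 212.0, 242.0, 237.0], 0.69), ([134.0, 264.0, 199.0, 310.0], 0.53)]
roller [([240.0, 226.0, 247.0, 232.0], 0.48)]
weight [([254.0, 212.0, 262.0, 225.0], 0.55)]
tray [([217.0, 274.0, 286.0, 328.0], 0.88), ([72.0, 238.0, 142.0, 287.0], 0.77)]
big_weight [([140.0, 270.0, 155.0, 292.0], 0.81), ([277.0, 190.0, 290.0, 206.0], 0.67), ([129.0, 262.0, 201.0, 313.0], 0.24)]
small_weight [([217.0, 214.0, 244.0, 238.0], 0.61), ([164.0, 264.0, 170.0, 275.0], 0.41), ([241.0, 227.0, 248.0, 234.0], 0.23)]
dish [([312.0, 173.0, 341.0, 191.0], 0.78), ([278.0, 190.0, 289.0, 209.0], 0.55)]
tincture [([139.0, 270.0, 157.0, 294.0], 0.66)]
lever [([241.0, 225.0, 249.0, 232.0], 0.53)]
side 377.83616959664477 377.83616959664477 254.87350724703498 196.0380027616257
[[-0.7526  0.6582 -0.019   0.3749]
 [ 0.4626  0.508  -0.7266 -0.1238]
 [-0.4686 -0.5556 -0.6868  1.6175]
 [ 0.      0.      0.      1.    ]]
filler [([206.0, 155.0, 316.0, 264.0], 0.89)]
stop [([274.0, 225.0, 286.0, 244.0], 0.47)]
switch [([231.0, 191.0, 249.0, 206.0], 0.53)]
roller []
weight []
tray [([147.0, 193.0, 197.0, 232.0], 0.96), ([172.0, 166.0, 205.0, 185.0], 0.7), ([227.0, 136.0, 243.0, 155.0], 0.61)]
big_weight [([174.0, 167.0, 204.0, 185.0], 0.68), ([191.0, 157.0, 202.0, 172.0], 0.59), ([313.0, 267.0, 350.0, 302.0], 0.48)]
small_weight []
dish [([313.0, 267.0, 351.0, 301.0], 0.8)]
tincture []
lever []
```

View pics/scene0.png

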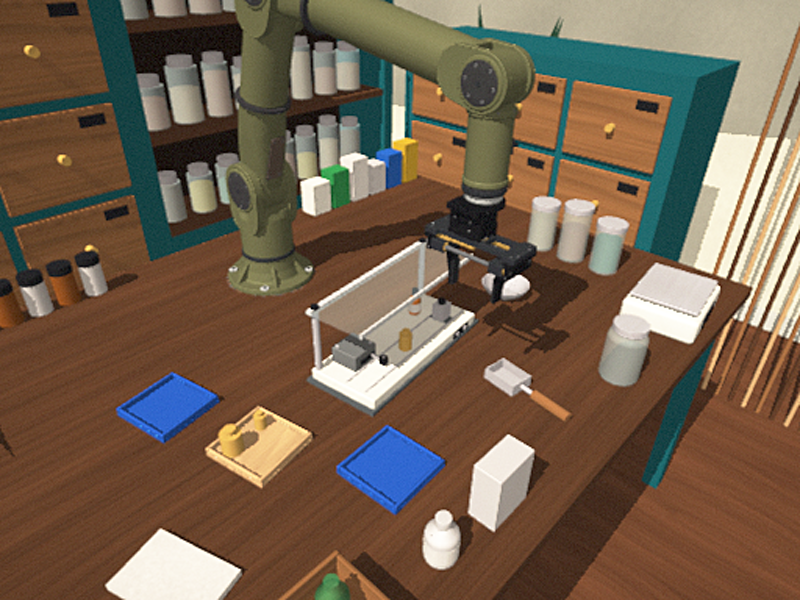

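View pics/side0.png

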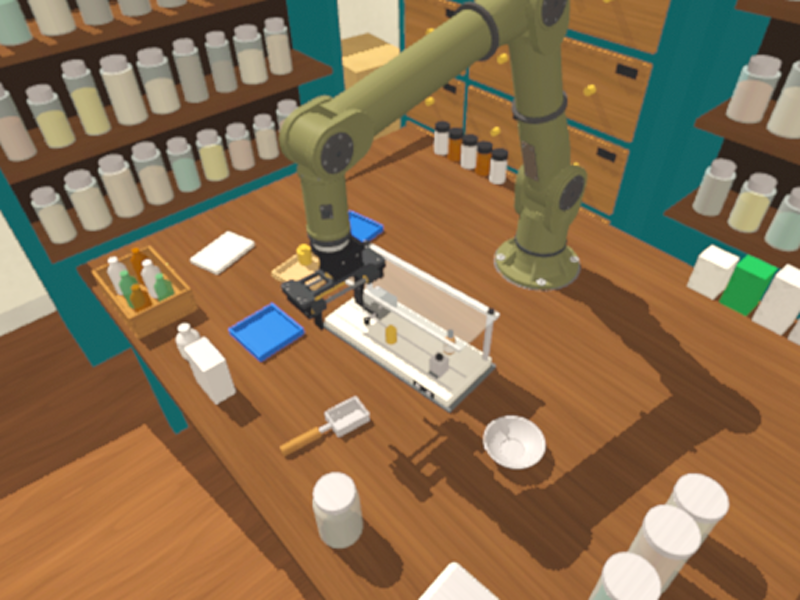

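The scene view shows the filler at about (390,355), with the weight at (405,340), the block at (441,310), the roller at (383,359) and the wooden tray at (260,445), all in 800x600 pixels. The two blue trays are look-alikes. I'll zoom in for the deck corners.

```bash
python3 - <<'E'
from h import *
def crop(n,x,y,w,h,k):
    d=vision.get_image(n)['color'][y:y+h,x:x+w]; return cv2.resize(d,None,fx=k,fy=k,interpolation=cv2.INTER_CUBIC)
a=crop('scene',190,150,133,120,3); b=crop('side',200,150,133,120,3)
c=crop('scene',125,250,133,80,3); d=crop('side',170,150,133,80,3)
cv2.imwrite('pics/comp1.png',np.vstack([np.hstack([a,b]),np.hstack([c,d])]))
w=vision.get_image('wrist'); cv2.imwrite('pics/w0.png',w['color']); print(w['fx'],w['cx'],w['cy'],np.round(w['extrinsics'],4).tolist())
for t in ['filler','stop','switch','roller','weight','tincture','lever','guard_edge']:
        print(t,[(np.round(b['bbox'],0).tolist(),round(b['conf'],2)) for b in vision.spot_in('wrist',t)[:3]])
E
```

```text
280.0408682799416 258.3624446385317 194.89015962211522 [[1.0, 0.0003, -0.0008, -0.6501], [0.0005, -0.9562, 0.2927, -0.036], [-0.0006, -0.2927, -0.9562, 0.3916], [0.0, 0.0, 0.0, 1.0]]
filler [([0.0, 0.0, 210.0, 296.0], 0.62)]
stop [([82.0, 53.0, 138.0, 91.0], 0.82)]
switch [([125.0, 238.0, 145.0, 264.0], 0.73)]
roller [([138.0, 239.0, 162.0, 252.0], 0.5), ([125.0, 180.0, 159.0, 209.0], 0.28)]
weight [([128.0, 180.0, 162.0, 209.0], 0.94), ([0.0, 0.0, 216.0, 328.0], 0.51)]
tincture [([137.0, 240.0, 161.0, 251.0], 0.47)]
lever []
guard_edge [([2.0, 0.0, 217.0, 299.0], 0.74)]
```

View pics/comp1.png

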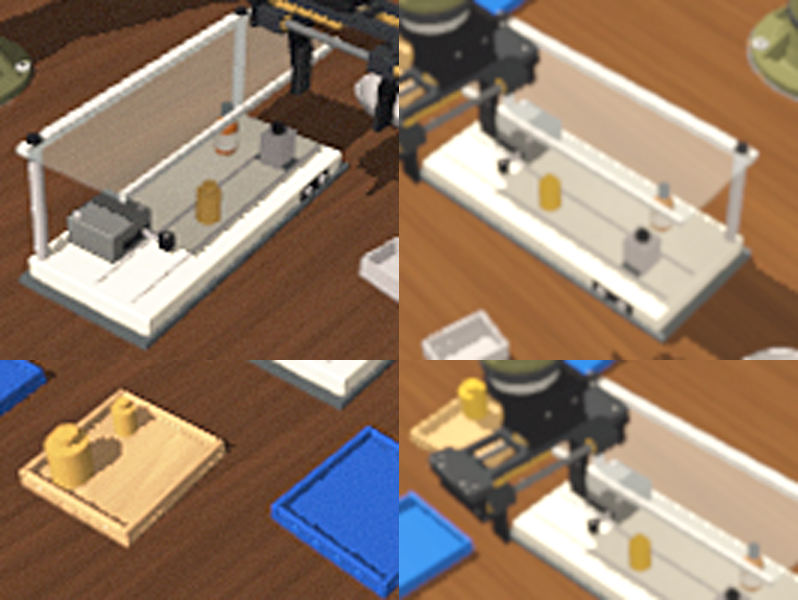

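View pics/w0.png

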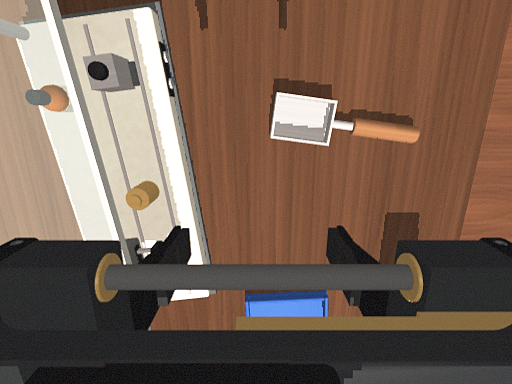

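The crops show these points:
- **Scene, top left:** deck corners at (152,322), (32,262) and (341,152), weight at (209,201), block at (278,147), roller at (166,240).
- **Tray, bottom left:** rim corners at (20,470), (122,390), (225,443) and (127,533). Its far half is empty.
- **Wrist:** weight at (143,195) and block at (108,73).

Next I fit the poses.

```bash
cat > fit.py <<'E'
from h import *
from scipy.optimize import least_squares
C={n:vision.get_image(n) for n in ['scene','side','wrist']}
def proj(n,P):
    c=C[n]; P=np.atleast_2d(P); q=P@c['extrinsics'][:3,:3].T+c['extrinsics'][:3,3]
    return np.c_[c['fx']*q[:,0]/q[:,2]+c['cx'], c['fy']*q[:,1]/q[:,2]+c['cy']]
def W(p,x0,y0,yaw):
    p=np.atleast_2d(p); c,s=np.cos(yaw),np.sin(yaw)
    return np.c_[x0+c*p[:,0]-s*p[:,1], y0+s*p[:,0]+c*p[:,1], p[:,2]]
t=np.linspace(0,2*np.pi,40)
def cyl(r,z0,z1): return np.vstack([np.c_[r*np.cos(t),r*np.sin(t),0*t+z] for z in (z0,z1)])
wt=np.vstack([cyl(.014,.030,.066),cyl(.006,.066,.075)])
blk=np.array([[x,y,z] for x in(-.013,.017) for y in(-.016,.016) for z in(.030,.070)])
blk=np.vstack([blk,cyl(.007,.07,.08)+[.002,0,0]])
def bb(u): return np.r_[u.min(0),u.max(0)]
sc=lambda x,y:(x/3+190,y/3+150); sd=lambda x,y:((x-400)/3+200,y/3+150)
pts=[('scene',(-.05,.175,.03),sc(152,322)),('scene',(.11,.175,.03),sc(32,262)),('scene',(-.05,-.205,.03),sc(341,152)),
('side',(-.05,-.205,.03),sd(663,325)),('side',(.11,-.205,.03),sd(743,240)),
('scene',(0,.08,.045),sc(166,240)),('side',(0,.08,.045),sd(507,166)),('wrist',(-.05,-.205,.03),(157,8))]
def res(p):
    f=p[:3]; r=[]
    for n,P,u in pts: r.append(proj(n,W(P,*f))[0]-u)
    for n,b in [('scene',(255.3,210,264,224)),('side',(246,207.7,254,220.3)),('wrist',(127,180,161,209))]:
        r.append((bb(proj(n,W(wt+[p[3],p[4],0],*f)))-b)*.7)
    for n,b in [('scene',(276.7,190.7,288.7,205.7)),('side',(274.3,226,286.7,241)),('wrist',(82,53,136,91))]:
        r.append((bb(proj(n,W(blk+[0,-.14+p[5],0],*f)))-b)*.7)
    return np.concatenate(r)
if __name__=='__main__':
    s=least_squares(res,[.55,0,np.pi,0,0,.01],loss='soft_l1'); print(np.round(s.x,4)); print(np.round(res(s.x),1))
    sq=lambda x,y:(x/3+125,(y-360)/3+250)
    tr=[((-.065,-.065,.018),sq(20,470)),((-.065,.065,.018),sq(122,390)),((.065,.065,.018),sq(225,443)),((.065,-.065,.018),sq(127,533))]
    g=lambda p:np.concatenate([proj('scene',W(P,*p))[0]-u for P,u in tr])
    q=least_squares(g,[.6,-.3,0]); print('tray',np.round(q.x,4),np.round(q.fun,1),'place',W([.03,0,0],*q.x))
    for P in [(0,s.x[4],.03),(-.028,-.015,.165)]: print(W(P,*s.x[:3]))
E
python3 fit.py
```

```text
[ 5.0720e-01 -2.1500e-02  3.2601e+00  3.0000e-04 -1.0000e-04 -1.0000e-03]
[-1.3 -0.2 -1.3 -1.2  1.  -0.1 -3.3 -2.6 -1.3 -1.8  0.3  0.7 -2.7 -0.9
 -5.6 -1.4  0.6  0.1  0.6  0.7 -0.9 -0.1 -0.8  0.  -0.3 -0.3 -0.5  0.2
  0.2 -0.1  0.7  0.9 -0.9 -1.2 -0.4  0.5  1.  -0.8  0.2  0.2]
tray [ 0.4965 -0.3893  0.1846] [-0.2  0.3  0.2 -0.6  0.2 -0.5 -0.2  0.5] place [[ 0.52594025 -0.38378442  0.        ]]
[[ 0.507232   -0.02136456  0.03      ]]
[[ 0.53327326 -0.00324971  0.165     ]]
```

```bash
cat > g.py <<'E'
from h import *
import sys
F=np.array([.5072,-.0215,3.2601])
def Rt(lean,yaw=F[2]):
    s,c=np.sin(lean),np.cos(lean)
    return R.from_euler('z',yaw)*R.from_matrix(np.array([[-c,0,s],[0,1,0],[-s,0,-c]]))
def fil(x,y,z):
    c,s=np.cos(F[2]),np.sin(F[2]); return np.array([F[0]+c*x-s*y,F[1]+s*x+c*y,z])
def tofil(p):
    c,s=np.cos(F[2]),np.sin(F[2]); d=np.array(p[:2])-F[:2]; return np.array([c*d[0]+s*d[1],-s*d[0]+c*d[1],p[2]])
def state():
    s=ctrl.get_state(); return s,np.array(s['position']),R.from_rotvec(s['tool_rot'])
def go(P,Rg,msg=''):
    s,p,r=state(); t=r.inv().apply(np.array(P)-p)*1e3; w=(r.inv()*Rg).as_rotvec()
    print(msg,'t',np.round(t,1),'w',np.round(w,3),'rows',round(max(np.linalg.norm(t)/41.7,np.degrees(np.linalg.norm(w))/7.16),1))
def show():
    s,p,r=state(); z=r.as_matrix()[:,2]
    print('t',round(s['time'],2),'fil',np.round(tofil(p)*1e3,1),'lean',round(np.degrees(np.arccos(-z[2])),1),'F',np.round(s['ft_force'],2),'grip',round(s['grip_width'],3),np.round(s['grip_force'],1),'q',np.round(s['joint_positions'],2))
E
python3 - <<'E'
from g import *
show(); go(fil(-.14,0,.223),Rt(0),'yaw'); go(fil(-.079,0,.131),Rt(np.pi/4),'pre')
E
```

```text
t 2.0 fil [-144.4   -4.5  222.6] lean 0.0 F [ 0.94 -0.05  0.64] grip 1.0 0.0 q [ 0.01  0.32 -0.07  1.45  0.02  1.37 -0.06]
yaw t [-4.9 -3.8 -0.4] w [ 0.    -0.     1.452] rows 11.6
pre t [-12.2 -64.4  91.6] w [ 0.568 -0.64   1.371] rows 12.9
```

Request:
{"fn": "jog_arm", "kwargs": {"increments": [{"wz":0.12,"gripper":0.7},{"wz":0.24,"gripper":0.7},{"wz":0.36,"gripper":0.7},{"wz":0.48,"gripper":0.7},{"wz":0.6,"gripper":0.7}]}}

```text
validation failed for argument at $.in...
```

Request:
{"fn": "jog_arm", "kwargs": {"increments": [{"wz":0.12,"gripper":0.7},{"wz":0.24,"gripper":0.7},{"wz":0.36,"gripper":0.7},{"wz":0.48,"gripper":0.7},{"wz":0.6,"gripper":0.7}]}}

```text
validation failed for argument at $.in...
```

Request:
{"fn": "jog_arm", "kwargs": {"increments": [{"wz":0.12,"gripper":0.7},{"wz":0.25,"gripper":0.7},{"wz":0.25,"gripper":0.7},{"wz":0.25,"gripper":0.7},{"wz":0.25,"gripper":0.7}]}}

```text
validation failed for argument at $.in...
```

```bash
python3 - <<'E'
from g import *
show(); go(fil(-.14,0,.223),Rt(np.pi/8),'half'); go(fil(-.079,0,.131),Rt(np.pi/4),'pre')
E
```

```text
t 2.0 fil [-144.4   -4.5  222.6] lean 0.0 F [ 0.94 -0.05  0.64] grip 1.0 0.0 q [ 0.01  0.32 -0.07  1.45  0.02  1.37 -0.06]
half t [-4.9 -3.8 -0.4] w [ 0.285 -0.321  1.432] rows 12.0
pre t [-12.2 -64.4  91.6] w [ 0.568 -0.64   1.371] rows 12.9
```

Request:
{"fn": "jog_arm", "kwargs": {"increments": [{"tx":0,"ty":0,"tz":0,"wx":0,"wy":0,"wz":0.12,"gripper":0.7},{"tx":0,"ty":0,"tz":0,"wx":0,"wy":0,"wz":0.24,"gripper":0.7},{"tx":0,"ty":0,"tz":0,"wx":0,"wy":0,"wz":0.36,"gripper":0.7},{"tx":0,"ty":0,"tz":0,"wx":0,"wy":0,"wz":0.48,"gripper":0.7},{"tx":0,"ty":0,"tz":0,"wx":0,"wy":0,"wz":0.6,"gripper":0.7}]}}

```text
time: 2.42
position: [0.65, -0.0001, 0.2226]
tool_rot: [2.783, 1.457, 0.0]
ft_force: [0.4, -0.8, -0.7]
grip_width: 0.736
grip_force: 0.0
```

Request:
{"fn": "jog_arm", "kwargs": {"increments": [{"tx":0,"ty":0,"tz":0,"wx":0,"wy":0,"wz":0.12,"gripper":0.7},{"tx":0,"ty":0,"tz":0,"wx":0,"wy":0,"wz":0.24,"gripper":0.7},{"tx":0,"ty":0,"tz":0,"wx":0,"wy":0,"wz":0.36,"gripper":0.7},{"tx":0,"ty":0,"tz":0,"wx":0,"wy":0,"wz":0.48,"gripper":0.7},{"tx":0,"ty":0,"tz":0,"wx":0,"wy":0,"wz":0.6,"gripper":0.7}]}}

```text
time: 2.83
position: [0.65, 0.0, 0.2226]
tool_rot: [3.089, 0.57, 0.0]
ft_force: [-1.0, 0.8, -0.1]
grip_width: 0.705
grip_force: 0.0
```

Request:
{"fn": "jog_arm", "kwargs": {"increments": [{"tx":0,"ty":0,"tz":0,"wx":0,"wy":0,"wz":0.12,"gripper":0.7},{"tx":0,"ty":0,"tz":0,"wx":0,"wy":0,"wz":0.24,"gripper":0.7},{"tx":0,"ty":0,"tz":0,"wx":0,"wy":0,"wz":0.25,"gripper":0.7},{"tx":0,"ty":0,"tz":0,"wx":0,"wy":0,"wz":0.25,"gripper":0.7},{"tx":0,"ty":0,"tz":0,"wx":0,"wy":0,"wz":0.25,"gripper":0.7}]}}

```text
time: 3.25
position: [0.65, 0.0001, 0.2226]
tool_rot: [3.136, 0.194, 0.0]
ft_force: [1.2, -0.4, 0.4]
grip_width: 0.7
grip_force: 0.0
```

```bash
python3 - <<'E'
from g import *
show(); go(fil(-.14,0,.2),Rt(np.pi/8),'half'); go(fil(-.079,0,.131),Rt(np.pi/4),'pre')
E
```

```text
t 3.25 fil [-144.4   -4.6  222.6] lean 0.0 F [ 1.24 -0.44  0.41] grip 0.7 0.0 q [-0.13  0.32  0.12  1.46 -0.04  1.37 -1.46]
half t [-4.4  4.5 22.6] w [ 0.001 -0.393  0.005] rows 3.1
pre t [-65.4   4.2  91.6] w [ 0.002 -0.785  0.005] rows 6.3
```

Request:
{"fn": "jog_arm", "kwargs": {"increments": [{"tx":0,"ty":0,"tz":0,"wx":0,"wy":-0.12,"wz":0,"gripper":0.7},{"tx":0,"ty":1,"tz":5,"wx":0,"wy":-0.24,"wz":0,"gripper":0.7},{"tx":0,"ty":2,"tz":10,"wx":0,"wy":-0.36,"wz":0,"gripper":0.7},{"tx":0,"ty":3,"tz":15,"wx":0,"wy":-0.48,"wz":0,"gripper":0.7},{"tx":0,"ty":4,"tz":20,"wx":0,"wy":-0.6,"wz":0,"gripper":0.7}]}}

```text
time: 3.67
position: [0.6518, -0.0043, 0.2022]
tool_rot: [2.964, 0.183, -0.912]
ft_force: [-93.5, 1.8, 59.7]
grip_width: 0.697
grip_force: 0.0
```

```bash
python3 - <<'E'
from g import *
show(); go(fil(-.079,0,.131),Rt(np.pi/4),'pre')
E
```

```text
t 3.67 fil [-145.6    0.   202.2] lean 34.2 F [-93.52   1.83  59.69] grip 0.697 0.0 q [-0.13  0.84  0.17  0.85 -0.05  2.05 -1.43]
pre t [-15.1  -0.2  96.4] w [ 0.002 -0.189  0.004] rows 2.3
```

```bash
python3 - <<'E'
from g import *
d=vision.get_image('side'); cv2.imwrite('pics/s1.png',cv2.resize(d['color'],(800,600)))
show(); s=ctrl.get_state(); print(s['joint_positions'],s['qd'],s['joint_torque'],s['torque'])
E
```

```text
t 3.72 fil [-149.4   -0.2  184.6] lean 34.9 F [ -9.27   1.1  -13.33] grip 0.7 0.0 q [-0.13  0.87  0.18  0.84 -0.06  2.04 -1.43]
[-0.13409661  0.86747945  0.17506662  0.84182993 -0.05540666  2.04480389
 -1.43354289] [-0.00714015  0.08487366 -0.06296081  0.29769553  0.01064632 -0.15154766
 -0.0367276 ] [ 5.14033020e+00 -1.78791389e+02  1.04227602e+01 -5.89860034e+01
  9.98151787e-01  8.61662239e+00  4.70196828e-02] [ 0.22404435 -0.32022902 -0.07374886]
```

View pics/s1.png

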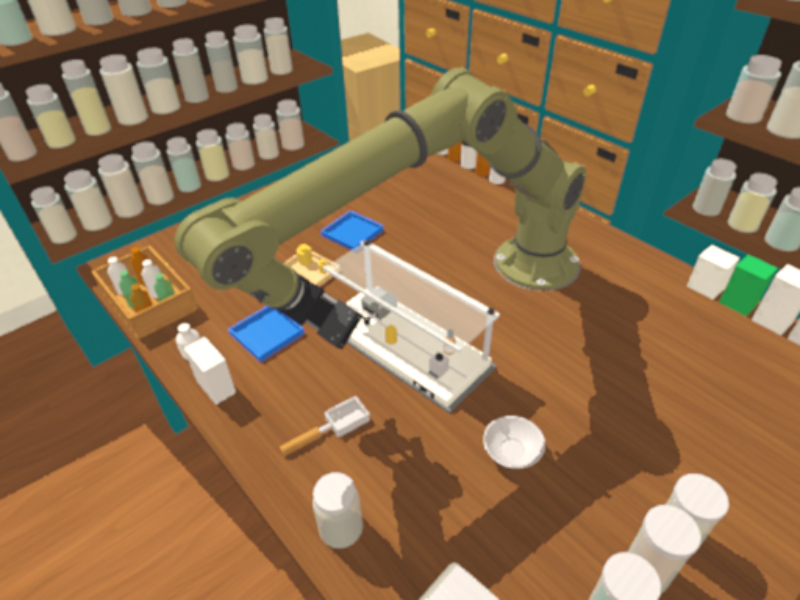

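```bash
python3 - <<'E'
from g import *
go(fil(-.105,0,.13),Rt(np.radians(36)),'a');
E
```

```text
a t [-5.2 -0.2 70.2] w [ 0.004 -0.02   0.006] rows 1.7
```

Request:
{"fn": "jog_arm", "kwargs": {"increments": [{"tx":-1,"ty":0,"tz":10,"wx":0,"wy":0,"wz":0,"gripper":0.7},{"tx":-2,"ty":0,"tz":24,"wx":0,"wy":0,"wz":0,"gripper":0.7},{"tx":-3,"ty":0,"tz":40,"wx":0,"wy":0,"wz":0,"gripper":0.7},{"tx":-4,"ty":0,"tz":56,"wx":0,"wy":0,"wz":0,"gripper":0.7},{"tx":-5,"ty":0,"tz":70,"wx":0,"wy":0,"wz":0,"gripper":0.7}]}}

```text
time: 4.13
position: [0.6062, -0.0094, 0.1458]
tool_rot: [2.963, 0.183, -0.916]
ft_force: [-0.3, -0.4, 0.1]
grip_width: 0.702
grip_force: 0.0
```

```bash
python3 - <<'E'
from g import *
show(); L=np.radians(43); P=fil(.019*np.sin(L)-.09*np.sin(L),0,.053-.019*np.cos(L)+.09*np.cos(L)); go(P,Rt(L),'pre')
E
```

```text
t 4.13 fil [-99.7  -0.3 145.8] lean 34.4 F [-0.31 -0.45  0.09] grip 0.702 0.0 q [-0.15  0.75  0.17  1.1  -0.04  1.89 -1.44]
pre t [-19.3   0.2  62.7] w [ 0.002 -0.151  0.004] rows 1.6
```

Request:
{"fn": "jog_arm", "kwargs": {"increments": [{"tx":-4,"ty":0,"tz":10,"wx":0,"wy":-0.03,"wz":0,"gripper":0.7},{"tx":-8,"ty":0,"tz":23,"wx":0,"wy":-0.06,"wz":0,"gripper":0.7},{"tx":-12,"ty":0,"tz":36,"wx":0,"wy":-0.09,"wz":0,"gripper":0.7},{"tx":-16,"ty":0,"tz":49,"wx":0,"wy":-0.12,"wz":0,"gripper":0.7},{"tx":-19,"ty":0,"tz":62,"wx":0,"wy":-0.15,"wz":0,"gripper":0.7}]}}

```text
time: 4.55
position: [0.5555, -0.0155, 0.1057]
tool_rot: [2.876, 0.175, -1.136]
ft_force: [0.0, -0.3, 0.1]
grip_width: 0.7
grip_force: 0.0
```

```bash
python3 - <<'E'
from g import *
show(); L=np.radians(43); P=fil(.019*np.sin(L),0,.053-.019*np.cos(L)); go(P,Rt(L),'grasp')
d=vision.get_image('wrist'); cv2.imwrite('pics/w1.png',d['color'])
print(vision.spot_in('wrist','weight')[:2],vision.spot_in('wrist','roller')[:2],vision.spot_in('wrist','stop')[:2])
def pj(P):
    q=d['extrinsics'][:3,:3]@P+d['extrinsics'][:3,3]; return np.round([d['fx']*q[0]/q[2]+d['cx'],d['fy']*q[1]/q[2]+d['cy']],1)
print('weight base/top',pj(fil(0,0,.03)),pj(fil(0,0,.075)),'sides',pj(fil(0,.014,.048)),pj(fil(0,-.014,.048)),'roller',pj(fil(0,.08,.045)),'blkcorner',pj(fil(-.013,-.125,.07)),pj(fil(-.013,-.125,.03)))
E
```

```text
t 4.55 fil [-48.7  -0.2 105.7] lean 43.1 F [ 0.   -0.35  0.06] grip 0.7 0.0 q [-0.15  0.8   0.17  1.19 -0.03  1.91 -1.43]
grasp t [ 0.4  0.1 90.7] w [0.002 0.002 0.002] rows 2.2
[{'bbox': [242.6, 173.0, 276.8, 230.6], 'conf': 0.64}] [{'bbox': [334.5, 186.9, 357.2, 215.4], 'conf': 0.72}] [{'bbox': [67.0, 172.5, 129.1, 236.3], 'conf': 0.86}, {'bbox': [244.7, 173.5, 276.1, 231.3], 'conf': 0.55}]
weight base/top [258.2 182.4] [258.2 227.5] sides [273.9 199.5] [242.5 199.5] roller [347.3 196.6] blkcorner [104.2 215.3] [116.6 174.4]
```

View pics/w1.png

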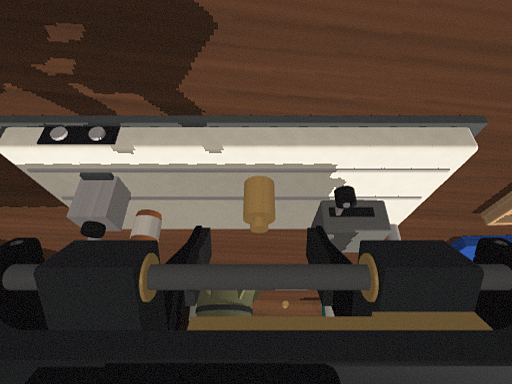

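The weight sits at (259,202), which matches the prediction, and the roller at (346,200) and the block at (98,205) fit too. I'm going in.

Request:
{"fn": "jog_arm", "kwargs": {"increments": [{"tx":0,"ty":0,"tz":12,"wx":0,"wy":0,"wz":0,"gripper":0.7},{"tx":0,"ty":0,"tz":32,"wx":0,"wy":0,"wz":0,"gripper":0.7},{"tx":0,"ty":0,"tz":54,"wx":0,"wy":0,"wz":0,"gripper":0.7},{"tx":0,"ty":0,"tz":74,"wx":0,"wy":0,"wz":0,"gripper":0.7},{"tx":0,"ty":0,"tz":86,"wx":0,"wy":0,"wz":0,"gripper":0.7}]}}

```text
time: 5.17
position: [0.4976, -0.0226, 0.0433]
tool_rot: [2.878, 0.174, -1.131]
ft_force: [-0.1, 0.3, -0.1]
grip_width: 0.697
grip_force: 0.0
```

```bash
python3 - <<'E'
from g import *
show(); L=np.radians(43); P=fil(.019*np.sin(L),0,.053-.019*np.cos(L)); go(P,Rt(L),'grasp')
E
```

```text
t 5.17 fil [ 9.7 -0.  43.3] lean 42.9 F [-0.14  0.26 -0.07] grip 0.697 0.0 q [-0.16  0.75  0.16  1.41 -0.02  1.73 -1.44]
grasp t [0.5 0.  5.3] w [ 0.002 -0.002  0.002] rows 0.1
```

Request:
{"fn": "jog_arm", "kwargs": {"increments": [{"tx":0,"ty":0,"tz":4,"wx":0,"wy":0,"wz":0,"gripper":0.6},{"tx":0,"ty":0,"tz":4,"wx":0,"wy":0,"wz":0,"gripper":0.25},{"tx":0,"ty":0,"tz":4,"wx":0,"wy":0,"wz":0,"gripper":0.2},{"tx":0,"ty":0,"tz":4,"wx":0,"wy":0,"wz":0,"gripper":0.2},{"tx":0,"ty":0,"tz":4,"wx":0,"wy":0,"wz":0,"gripper":0.2}], "grip_force": 25}}

```text
time: 5.58
position: [0.4968, -0.0227, 0.0413]
tool_rot: [2.879, 0.174, -1.128]
ft_force: [0.1, -0.7, -0.5]
grip_width: 0.406
grip_force: 0.0
```

Request:
{"fn": "jog_arm", "kwargs": {"increments": [{"tx":0,"ty":0,"tz":0,"wx":0,"wy":0,"wz":0,"gripper":0.2},{"tx":0,"ty":0,"tz":0,"wx":0,"wy":0,"wz":0,"gripper":0.2},{"tx":0,"ty":0,"tz":0,"wx":0,"wy":0,"wz":0,"gripper":0.2},{"tx":0,"ty":0,"tz":0,"wx":0,"wy":0,"wz":0,"gripper":0.2},{"tx":0,"ty":0,"tz":0,"wx":0,"wy":0,"wz":0,"gripper":0.2}]}}

```text
time: 6.0
position: [0.4963, -0.0228, 0.0411]
tool_rot: [2.879, 0.174, -1.129]
ft_force: [2.6, -0.6, 3.5]
grip_width: 0.311
grip_force: 25.0
```

```bash
python3 - <<'E'
from g import *
show()
E
```

```text
t 6.0 fil [11.   0.  41.1] lean 42.8 F [ 2.61 -0.64  3.45] grip 0.311 25.0 q [-0.16  0.75  0.16  1.42 -0.02  1.73 -1.44]
```

Request:
{"fn": "jog_arm", "kwargs": {"increments": [{"tx":-2,"ty":0,"tz":-3,"wx":0,"wy":0,"wz":0,"gripper":0.2},{"tx":-4,"ty":0,"tz":-10,"wx":0,"wy":0,"wz":0,"gripper":0.2},{"tx":-4,"ty":0,"tz":-22,"wx":0,"wy":0,"wz":0,"gripper":0.2},{"tx":-4,"ty":0,"tz":-38,"wx":0,"wy":0,"wz":0,"gripper":0.2},{"tx":-4,"ty":0,"tz":-56,"wx":0,"wy":0,"wz":0,"gripper":0.2}]}}

```text
time: 6.42
position: [0.5301, -0.0185, 0.0845]
tool_rot: [2.877, 0.174, -1.134]
ft_force: [0.6, 0.7, -0.9]
grip_width: 0.313
grip_force: 25.0
```

Request:
{"fn": "jog_arm", "kwargs": {"increments": [{"tx":0,"ty":0,"tz":-16,"wx":0,"wy":0,"wz":0,"gripper":0.2},{"tx":0,"ty":0,"tz":-32,"wx":0,"wy":0,"wz":0,"gripper":0.2},{"tx":0,"ty":0,"tz":-48,"wx":0,"wy":0,"wz":0,"gripper":0.2},{"tx":0,"ty":0,"tz":-62,"wx":0,"wy":0,"wz":0,"gripper":0.2},{"tx":0,"ty":0,"tz":-72,"wx":0,"wy":0,"wz":0,"gripper":0.2}]}}

```text
time: 6.83
position: [0.5799, -0.0124, 0.1379]
tool_rot: [2.878, 0.174, -1.13]
ft_force: [-0.6, 0.3, -1.9]
grip_width: 0.313
grip_force: 25.0
```

```bash
cat >> g.py <<'E'
TR=np.array([.526,-.3838]) # tray free-half point
def tray(yaw,h,L=np.radians(42.8)):
    # TCP for the weight axis over TR, its base at height h
    Rg=Rt(L,F[2]+yaw); z=Rg.as_matrix()[:,2]; u=z.copy(); u[2]=0; u/=np.linalg.norm(u)
    return np.r_[TR,h]+u*.011+np.array([0,0,.0111]),Rg
E
python3 - <<'E'
from g import *
show()
for y in (0,-.25,-.5): go(*tray(y,.07),str(y))
E
```

```text
t 6.83 fil [-73.3  -0.4 137.9] lean 42.9 F [-0.57  0.26 -1.92] grip 0.313 25.0 q [-0.15  0.82  0.17  1.08 -0.03  1.99 -1.43]
0 t [-41.5 362.1 116. ] w [0.002 0.001 0.002] rows 9.2
-0.25 t [-41.2 359.4 115.8] w [0.172 0.001 0.185] rows 9.1
-0.5 t [-40.5 356.8 115.1] w [0.342 0.001 0.368] rows 9.0
```

```bash
python3 - <<'E'
from g import *
from scipy.optimize import least_squares
D=[(.321,1.45,1.371,.6495,.2226),(.8675,.8418,2.0448,.655,.1846),(.75,1.1,1.89,.6063,.1458),(.8,1.19,1.91,.5557,.1057),(.75,1.41,1.73,.4981,.0433),(.82,1.08,1.99,.58,.1379)]
A=[];B=[]
for j2,j4,j6,r,z in D:
    x,y,w=j2,j2+j4,j2+j4+j6
    A+= [[np.sin(x),np.sin(y),np.sin(w),0],[np.cos(x),np.cos(y),np.cos(w),1]]; B+=[r,z]
m,*_=np.linalg.lstsq(np.array(A),np.array(B),rcond=None); print(m,np.round(np.array(A)@m-B,3)); a,b,d,h=m
def ik(r,z,L):
    rw=r+d*np.sin(L)      # wrist is outward
    zw=z+d*np.cos(L)-h; D2=np.hypot(rw,zw); c=(D2**2-a*a-b*b)/(2*a*b)
    if c>1: return 'far'
    j4=np.arccos(c); j2=np.arctan2(rw,zw)-np.arctan2(b*np.sin(j4),a+b*np.cos(j4)); return np.round([j2,j4,np.pi+L-j2-j4],2)
print('check',ik(.58,.1379,np.radians(42.9)))
for z in (.08,.05,.02):
  for L in (43,35): print(z,L,ik(.64,z,np.radians(L)),ik(.60,z,np.radians(L)))
E
```

```text
[0.4699402  0.51203999 0.36529612 0.2488328 ] [ 0.     0.005  0.001 -0.001  0.     0.004 -0.002 -0.003 -0.001 -0.003
 -0.    -0.002]
check [0.82 1.08 1.99]
0.08 43 [1.02 0.85 2.03] [0.92 1.03 1.95]
0.08 35 [0.89 1.01 1.85] [0.8  1.17 1.79]
0.05 43 [1.04 0.86 1.99] [0.94 1.04 1.91]
0.05 35 [0.92 1.03 1.81] [0.83 1.18 1.74]
0.02 43 [1.07 0.87 1.95] [0.98 1.05 1.87]
0.02 35 [0.94 1.04 1.77] [0.86 1.19 1.7 ]
```

Request:
{"fn": "jog_arm", "kwargs": {"increments": [{"tx":0,"ty":12,"tz":0,"wx":0,"wy":0,"wz":0,"gripper":0.2},{"tx":4,"ty":38,"tz":4,"wx":0,"wy":0,"wz":0,"gripper":0.2},{"tx":8,"ty":70,"tz":8,"wx":0,"wy":0,"wz":0,"gripper":0.2},{"tx":10,"ty":105,"tz":11,"wx":0,"wy":0,"wz":0,"gripper":0.2},{"tx":10,"ty":140,"tz":11,"wx":0,"wy":0,"wz":0,"gripper":0.2}]}}

```text
time: 7.25
position: [0.5947, -0.1536, 0.1208]
tool_rot: [2.876, 0.175, -1.136]
ft_force: [1.9, -0.3, -1.2]
grip_width: 0.312
grip_force: 25.0
```

Request:
{"fn": "jog_arm", "kwargs": {"increments": [{"tx":0,"ty":35,"tz":0,"wx":0,"wy":0,"wz":0,"gripper":0.2},{"tx":0,"ty":70,"tz":0,"wx":0,"wy":0,"wz":0,"gripper":0.2},{"tx":0,"ty":105,"tz":0,"wx":0,"wy":0,"wz":0,"gripper":0.2},{"tx":0,"ty":132,"tz":0,"wx":0,"wy":0,"wz":0,"gripper":0.2},{"tx":0,"ty":150,"tz":0,"wx":0,"wy":0,"wz":0,"gripper":0.2}]}}

```text
time: 7.67
position: [0.6118, -0.3057, 0.1215]
tool_rot: [2.876, 0.167, -1.135]
ft_force: [0.2, -0.4, -0.9]
grip_width: 0.309
grip_force: 25.0
```

```bash
python3 - <<'E'
from g import *
show()
for h in (.06,.012): go(*tray(0,h),str(h))
E
```

```text
t 7.67 fil [-70.2 294.5 121.5] lean 43.1 F [ 0.17 -0.44 -0.86] grip 0.309 25.0 q [ 0.17  1.04  0.3   0.75  0.11  2.04 -1.03]
0.06 t [-42.4  67.5 108.8] w [ 0.     0.005 -0.003] rows 3.2
0.012 t [ -9.6  67.4 143.9] w [ 0.     0.005 -0.003] rows 3.8
```

Request:
{"fn": "jog_arm", "kwargs": {"increments": [{"tx":-5,"ty":10,"tz":14,"wx":0,"wy":0,"wz":0,"gripper":0.2},{"tx":-15,"ty":26,"tz":40,"wx":0,"wy":0,"wz":0,"gripper":0.2},{"tx":-26,"ty":44,"tz":70,"wx":0,"wy":0,"wz":0,"gripper":0.2},{"tx":-36,"ty":60,"tz":95,"wx":0,"wy":0,"wz":0,"gripper":0.2},{"tx":-42,"ty":67,"tz":109,"wx":0,"wy":0,"wz":0,"gripper":0.2}]}}

```text
time: 8.08
position: [0.512, -0.3837, 0.0696]
tool_rot: [2.876, 0.166, -1.14]
ft_force: [-0.2, -0.6, -0.6]
grip_width: 0.316
grip_force: 25.0
```

```bash
python3 - <<'E'
from g import *
show()
for h in (.06,.015,.006): go(*tray(0,h),str(h))
d=vision.get_image('scene'); 
cr=lambda i:cv2.resize(i['color'][240:330,120:253],None,fx=3,fy=3,interpolation=cv2.INTER_CUBIC)
w=vision.get_image('wrist')
cv2.imwrite('pics/c2.png',np.hstack([cr(d),cv2.resize(w['color'],(360,270))]))
E
```

```text
t 8.08 fil [ 38.  360.2  69.6] lean 43.3 F [-0.19 -0.59 -0.55] grip 0.316 25.0 q [ 0.23  0.93  0.32  1.08  0.16  1.8  -0.95]
0.06 t [ 1.1  1.8 -3. ] w [-0.001  0.008 -0.003] rows 0.1
0.015 t [31.9  1.7 29.8] w [-0.001  0.008 -0.003] rows 1.0
0.006 t [38.1  1.7 36.3] w [-0.001  0.008 -0.003] rows 1.3
```

View pics/c2.png

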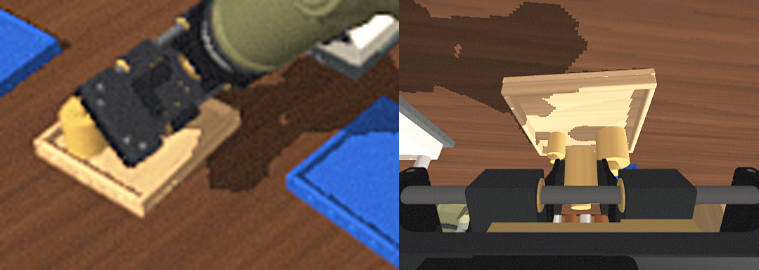

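```bash
python3 - <<'E'
from g import *
d=vision.get_image('wrist')
def pj(P):
    q=d['extrinsics'][:3,:3]@P+d['extrinsics'][:3,3]; u=np.array([d['fx']*q[0]/q[2]+d['cx'],d['fy']*q[1]/q[2]+d['cy']]); return np.round(u*360/512+[400,0],0)
T=np.array([.4965,-.3893]);c,s=np.cos(.1846),np.sin(.1846)
tr=lambda x,y,z:np.array([T[0]+c*x-s*y,T[1]+s*x+c*y,z])
for n,P in [('far+y',tr(.065,.065,.018)),('far-y',tr(.065,-.065,.018)),('near+y',tr(-.065,.065,.018)),('near-y',tr(-.065,-.065,.018)),('TR',tr(.03,0,.006))]: print(n,pj(P))
sc=vision.get_image('scene'); E=sc['extrinsics']; C=-E[:3,:3].T@E[:3,3]
for n,u,r in [('big base edge',(148.3,291.7),.019),('small base edge',(166.5,274.5),.011)]:
    v=E[:3,:3].T@np.array([(u[0]-sc['cx'])/sc['fx'],(u[1]-sc['cy'])/sc['fy'],1]); P=C+v*(.006-C[2])/v[2]
    h=v[:2]/np.linalg.norm(v[:2]); P[:2]+=h*r; q=P[:2]-T; print(n,'tray',np.round([c*q[0]+s*q[1],-s*q[0]+c*q[1]],3),pj(P))
print([(np.round(b['bbox']),b['conf']) for n in ('big_weight','small_weight','tray') for b in vision.spot_in('wrist',n)[:2]])
E
```

```text
far+y [504.  93.]
far-y [662.  85.]
near+y [542. 156.]
near-y [635. 153.]
TR [584. 105.]
big base edge tray [-0.04  -0.034] [613. 138.]
small base edge tray [-0.038  0.036] [559. 139.]
[(array([276., 179., 330., 250.]), 0.67), (array([213., 189., 236., 232.]), 0.58), (array([148.,  98., 364., 221.]), 0.66), (array([323., 231., 341., 236.]), 0.59)]
```

Request:
{"fn": "jog_arm", "kwargs": {"increments": [{"tx":5,"ty":2,"tz":5,"wx":0,"wy":0.004,"wz":0,"gripper":0.2},{"tx":13,"ty":2,"tz":12,"wx":0,"wy":0.008,"wz":0,"gripper":0.2},{"tx":22,"ty":2,"tz":20,"wx":0,"wy":0.008,"wz":0,"gripper":0.2},{"tx":29,"ty":2,"tz":27,"wx":0,"wy":0.008,"wz":0,"gripper":0.2},{"tx":33,"ty":2,"tz":31,"wx":0,"wy":0.008,"wz":0,"gripper":0.2}]}}

```text
time: 8.85
position: [0.5204, -0.3805, 0.0231]
tool_rot: [2.883, 0.176, -1.124]
ft_force: [-0.6, -0.2, -2.1]
grip_width: 0.319
grip_force: 25.0
```

```bash
python3 - <<'E'
from g import *
show()
for h in (.0075,.005,): go(*tray(0,h),str(h))
E
```

```text
t 8.85 fil [ 29.3 358.   23.1] lean 42.6 F [-0.65 -0.15 -2.07] grip 0.319 25.0 q [ 0.23  0.98  0.31  1.08  0.15  1.74 -0.98]
0.0075 t [-1.3  4.   7.3] w [ 0.    -0.004  0.003] rows 0.2
0.005 t [0.4 4.  9.1] w [ 0.    -0.004  0.003] rows 0.2
```

Request:
{"fn": "jog_arm", "kwargs": {"increments": [{"tx":1.5,"ty":0,"tz":1.5,"wx":0,"wy":0,"wz":0,"gripper":0.2},{"tx":3,"ty":0,"tz":3,"wx":0,"wy":0,"wz":0,"gripper":0.2},{"tx":3.7,"ty":0,"tz":3.9,"wx":0,"wy":0,"wz":0,"gripper":0.2},{"tx":3.7,"ty":0,"tz":3.9,"wx":0,"wy":0,"wz":0,"gripper":0.2},{"tx":3.7,"ty":0,"tz":3.9,"wx":0,"wy":0,"wz":0,"gripper":0.2}]}}

```text
time: 9.27
position: [0.5214, -0.3816, 0.021]
tool_rot: [2.883, 0.174, -1.119]
ft_force: [-0.4, -0.4, -0.9]
grip_width: 0.312
grip_force: 25.0
```

```bash
python3 - <<'E'
from g import *
show()
E
```

```text
t 9.27 fil [ 28.4 359.2  21. ] lean 42.4 F [-0.37 -0.39 -0.85] grip 0.312 25.0 q [ 0.23  0.98  0.31  1.07  0.15  1.74 -0.98]
```

Request:
{"fn": "jog_arm", "kwargs": {"increments": [{"tx":1,"ty":0,"tz":1,"wx":0,"wy":0,"wz":0,"gripper":0.2},{"tx":1,"ty":0,"tz":1,"wx":0,"wy":0,"wz":0,"gripper":0.2},{"tx":1,"ty":0,"tz":1,"wx":0,"wy":0,"wz":0,"gripper":0.2},{"tx":1,"ty":0,"tz":1,"wx":0,"wy":0,"wz":0,"gripper":0.2},{"tx":1,"ty":0,"tz":1,"wx":0,"wy":0,"wz":0,"gripper":0.2}]}}

```text
time: 9.68
position: [0.5213, -0.3813, 0.0192]
tool_rot: [2.883, 0.174, -1.12]
ft_force: [-0.3, -0.3, -2.0]
grip_width: 0.315
grip_force: 25.0
```

```bash
python3 - <<'E'
from g import *
show(); go(*tray(0,.006))
E
```

```text
t 9.68 fil [ 28.5 359.   19.2] lean 42.4 F [-0.33 -0.34 -2.01] grip 0.315 25.0 q [ 0.23  0.98  0.31  1.07  0.15  1.74 -0.98]
 t [-3.5  3.   6.1] w [ 0.002 -0.006  0.002] rows 0.2
```

Request:
{"fn": "jog_arm", "kwargs": {"increments": [{"tx":1,"ty":1,"tz":2,"wx":0,"wy":0,"wz":0,"gripper":0.2},{"tx":1,"ty":2,"tz":3,"wx":0,"wy":0,"wz":0,"gripper":0.2},{"tx":1,"ty":2,"tz":3,"wx":0,"wy":0,"wz":0,"gripper":0.2},{"tx":1,"ty":2,"tz":3,"wx":0,"wy":0,"wz":0,"gripper":0.2},{"tx":1,"ty":2,"tz":3,"wx":0,"wy":0,"wz":0,"gripper":0.2}]}}

```text
time: 10.1
position: [0.5207, -0.3831, 0.0171]
tool_rot: [2.883, 0.175, -1.119]
ft_force: [1.7, 3.3, 5.7]
grip_width: 0.317
grip_force: 25.0
```

```bash
python3 - <<'E'
from g import *
show(); go(*tray(0,.006))
E
```

```text
t 10.1 fil [ 29.3 360.6  17.1] lean 42.4 F [1.66 3.26 5.7 ] grip 0.317 25.0 q [ 0.24  0.98  0.31  1.07  0.15  1.73 -0.98]
 t [-4.3  1.3  4. ] w [ 0.002 -0.007  0.002] rows 0.1
```

Request:
{"fn": "jog_arm", "kwargs": {"increments": [{"tx":0,"ty":0,"tz":0,"wx":0,"wy":0,"wz":0,"gripper":0.4},{"tx":0,"ty":0,"tz":0,"wx":0,"wy":0,"wz":0,"gripper":0.5},{"tx":0,"ty":0,"tz":0,"wx":0,"wy":0,"wz":0,"gripper":0.52},{"tx":0,"ty":0,"tz":0,"wx":0,"wy":0,"wz":0,"gripper":0.52},{"tx":0,"ty":0,"tz":0,"wx":0,"wy":0,"wz":0,"gripper":0.52}]}}

```text
time: 10.52
position: [0.5198, -0.3838, 0.0158]
tool_rot: [2.883, 0.174, -1.121]
ft_force: [-0.0, -1.1, -0.2]
grip_width: 0.505
grip_force: 0.0
```

Request:
{"fn": "jog_arm", "kwargs": {"increments": [{"tx":-1,"ty":0,"tz":-5,"wx":0,"wy":0,"wz":0,"gripper":0.52},{"tx":-2,"ty":0,"tz":-14,"wx":0,"wy":0,"wz":0,"gripper":0.52},{"tx":-2,"ty":0,"tz":-28,"wx":0,"wy":0,"wz":0,"gripper":0.52},{"tx":-2,"ty":0,"tz":-46,"wx":0,"wy":0,"wz":0,"gripper":0.52},{"tx":-2,"ty":0,"tz":-66,"wx":0,"wy":0,"wz":0,"gripper":0.52}]}}

```text
time: 10.93
position: [0.5635, -0.3782, 0.0674]
tool_rot: [2.883, 0.174, -1.12]
ft_force: [0.3, -0.6, -0.1]
grip_width: 0.521
grip_force: 0.0
```

```bash
python3 - <<'E'
from g import *
show()
d=vision.get_image('scene'); 
cr=lambda i:cv2.resize(i['color'][240:330,120:253],None,fx=3,fy=3,interpolation=cv2.INTER_CUBIC)
w=vision.get_image('wrist')
cv2.imwrite('pics/c3.png',np.hstack([cr(d),cv2.resize(w['color'],(360,270))]))
go(fil(-.105,.28,.14),Rt(np.radians(40)),'out')
E
```

```text
t 10.93 fil [-13.7 360.8  67.4] lean 42.5 F [ 0.29 -0.55 -0.13] grip 0.521 0.0 q [ 0.24  1.02  0.31  0.9   0.14  1.87 -0.96]
out t [  18.   -80.4 -112.3] w [0.005 0.037 0.002] rows 3.3
```

View pics/c3.png

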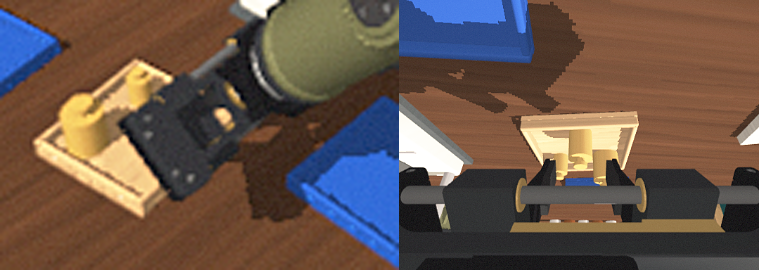

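The weight stands upright in the free half of the tray, at (580,145) in the wrist half. Now the block.

```bash
python3 - <<'E'
from g import *
go(fil(-.075,.320,.1),Rt(np.radians(42)),'out')
E
```

```text
out t [ 22.5 -40.7 -62.3] w [0.006 0.002 0.002] rows 1.9
```

Request:
{"fn": "jog_arm", "kwargs": {"increments": [{"tx":2,"ty":0,"tz":-12,"wx":0,"wy":0,"wz":0,"gripper":0.5},{"tx":6,"ty":0,"tz":-30,"wx":0,"wy":0,"wz":0,"gripper":0.4},{"tx":12,"ty":-10,"tz":-46,"wx":0,"wy":0,"wz":0,"gripper":0.2},{"tx":20,"ty":-27,"tz":-58,"wx":0,"wy":0,"wz":0,"gripper":0.0},{"tx":22,"ty":-45,"tz":-62,"wx":0,"wy":0,"wz":0,"gripper":0.0}], "grip_force": 20}}

```text
time: 11.45
position: [0.616, -0.3264, 0.0964]
tool_rot: [2.883, 0.173, -1.118]
ft_force: [1.5, 1.0, -1.3]
grip_width: 0.279
grip_force: 0.0
```

```bash
python3 - <<'E'
from g import *
show(); go(fil(-.075,-.215,.1),Rt(np.radians(43)),'out')
E
```

```text
t 11.45 fil [-72.  315.6  96.4] lean 42.4 F [ 1.5   1.01 -1.25] grip 0.279 0.0 q [ 0.19  1.08  0.3   0.72  0.1   2.01 -1.01]
out t [ 3.000e-01 -5.306e+02 -5.700e+00] w [ 0.002 -0.01   0.001] rows 12.7
```

Request:
{"fn": "jog_arm", "kwargs": {"increments": [{"tx":0,"ty":-30,"tz":0,"wx":0,"wy":0,"wz":0,"gripper":0.0},{"tx":0,"ty":-65,"tz":-2,"wx":0,"wy":0,"wz":0,"gripper":0.0},{"tx":0,"ty":-100,"tz":-4,"wx":0,"wy":0,"wz":0,"gripper":0.0},{"tx":0,"ty":-135,"tz":-5,"wx":0,"wy":0,"wz":0,"gripper":0.0},{"tx":0,"ty":-170,"tz":-5,"wx":0,"wy":0,"wz":0,"gripper":0.0}]}}

```text
time: 11.87
position: [0.5968, -0.1551, 0.1007]
tool_rot: [2.883, 0.175, -1.121]
ft_force: [0.5, -0.9, -1.1]
grip_width: 0.015
grip_force: 0.0
```

Request:
{"fn": "jog_arm", "kwargs": {"increments": [{"tx":0,"ty":-35,"tz":0,"wx":0,"wy":0,"wz":0,"gripper":0.0},{"tx":0,"ty":-70,"tz":0,"wx":0,"wy":0,"wz":0,"gripper":0.0},{"tx":0,"ty":-105,"tz":0,"wx":0,"wy":0,"wz":0,"gripper":0.0},{"tx":0,"ty":-140,"tz":0,"wx":0,"wy":0,"wz":0,"gripper":0.0},{"tx":0,"ty":-175,"tz":0,"wx":0,"wy":0,"wz":0,"gripper":0.0}]}}

```text
time: 12.28
position: [0.5753, 0.0184, 0.1006]
tool_rot: [2.882, 0.175, -1.121]
ft_force: [-0.5, 1.2, -0.1]
grip_width: 0.003
grip_force: 0.0
```

Request:
{"fn": "jog_arm", "kwargs": {"increments": [{"tx":0,"ty":-35,"tz":0,"wx":0,"wy":0,"wz":0,"gripper":0.0},{"tx":0,"ty":-70,"tz":0,"wx":0,"wy":0,"wz":0,"gripper":0.0},{"tx":0,"ty":-105,"tz":0,"wx":0,"wy":0,"wz":0,"gripper":0.0},{"tx":0,"ty":-140,"tz":0,"wx":0,"wy":0,"wz":0,"gripper":0.0},{"tx":0,"ty":-165,"tz":0,"wx":0,"wy":0,"wz":0,"gripper":0.0}]}}

```text
time: 12.7
position: [0.5547, 0.1843, 0.1005]
tool_rot: [2.882, 0.18, -1.122]
ft_force: [-0.8, 0.3, 0.1]
grip_width: 0.005
grip_force: 0.0
```

```bash
python3 - <<'E'
from g import *
show(); go(fil(-.05,-.212,.11),Rt(np.radians(43)),'pre');go(fil(.01,-.212,.043),Rt(np.radians(43)),'in')
E
```

```text
t 12.7 fil [ -71.5 -198.8  100.5] lean 42.5 F [-0.82  0.34  0.14] grip 0.005 0.0 q [-0.37  0.85  0.14  1.1  -0.19  1.94 -1.68]
pre t [-22.2 -13.4   7.5] w [ 0.002 -0.008  0.005] rows 0.6
in t [-21.1 -13.6  97.4] w [ 0.002 -0.008  0.005] rows 2.4
```

Request:
{"fn": "jog_arm", "kwargs": {"increments": [{"tx":-10,"ty":-3,"tz":6,"wx":0,"wy":0,"wz":0.004,"gripper":0.0},{"tx":-20,"ty":-5,"tz":22,"wx":0,"wy":-0.008,"wz":0.004,"gripper":0.0},{"tx":-21,"ty":-6,"tz":48,"wx":0,"wy":-0.008,"wz":0.004,"gripper":0.0},{"tx":-21,"ty":-6,"tz":74,"wx":0,"wy":-0.008,"wz":0.004,"gripper":0.0},{"tx":-21,"ty":-6,"tz":94,"wx":0,"wy":-0.008,"wz":0.004,"gripper":0.0}]}}

```text
time: 13.12
position: [0.4748, 0.1765, 0.0444]
tool_rot: [2.875, 0.169, -1.133]
ft_force: [0.9, 0.0, -0.7]
grip_width: 0.003
grip_force: 0.0
```

```bash
python3 - <<'E'
from g import *
show(); go(fil(.010,-.18,.043),Rt(np.radians(43)),'in')
d=vision.get_image('wrist'); cv2.imwrite('pics/w2.png',d['color'])
print(vision.spot_in('wrist','stop')[:1],vision.spot_in('wrist','roller')[:1])
E
```

```text
t 13.12 fil [   8.7 -200.4   44.4] lean 43.0 F [ 0.92  0.05 -0.73] grip 0.003 0.0 q [-0.4   0.76  0.12  1.39 -0.19  1.75 -1.69]
in t [ 0.1 20.4  1.9] w [ 0.003  0.    -0.002] rows 0.5
[{'bbox': [321.2, 203.0, 397.2, 299.3], 'conf': 0.69}] []
```

View pics/w2.png

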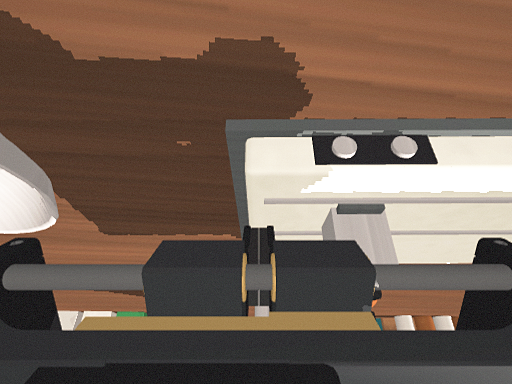

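The closed fingers are at (260,245), clear of the block, whose near edge is at about x=325, so I start pushing.

Request:
{"fn": "jog_arm", "kwargs": {"increments": [{"tx":0,"ty":5,"tz":1,"wx":0,"wy":0,"wz":0,"gripper":0.0},{"tx":0,"ty":12,"tz":1,"wx":0,"wy":0,"wz":0,"gripper":0.0},{"tx":0,"ty":20,"tz":1,"wx":0,"wy":0,"wz":0,"gripper":0.0},{"tx":0,"ty":28,"tz":1,"wx":0,"wy":0,"wz":0,"gripper":0.0},{"tx":0,"ty":34,"tz":1,"wx":0,"wy":0,"wz":0,"gripper":0.0}]}}

```text
time: 13.68
position: [0.4822, 0.1423, 0.0454]
tool_rot: [2.88, 0.166, -1.129]
ft_force: [1.0, 7.0, 0.5]
grip_width: 0.005
grip_force: 3.7
```

Request:
{"fn": "jog_arm", "kwargs": {"increments": [{"tx":0,"ty":5,"tz":0,"wx":0,"wy":0,"wz":0,"gripper":0.0},{"tx":0,"ty":10,"tz":0,"wx":0,"wy":0,"wz":0,"gripper":0.0},{"tx":0,"ty":15,"tz":0,"wx":0,"wy":0,"wz":0,"gripper":0.0},{"tx":0,"ty":20,"tz":0,"wx":0,"wy":0,"wz":0,"gripper":0.0},{"tx":0,"ty":25,"tz":0,"wx":0,"wy":0,"wz":0,"gripper":0.0}]}}

```text
time: 14.1
position: [0.4848, 0.1209, 0.0454]
tool_rot: [2.883, 0.172, -1.13]
ft_force: [0.7, 7.3, 1.1]
grip_width: 0.003
grip_force: 3.8
```

```bash
python3 - <<'E'
from g import *
show()
E
```

```text
t 14.1 fil [   5.4 -144.1   45.4] lean 42.8 F [0.7  7.33 1.14] grip 0.003 3.8 q [-0.34  0.75  0.15  1.4  -0.15  1.75 -1.61]
```

Request:
{"fn": "jog_arm", "kwargs": {"increments": [{"tx":0,"ty":10,"tz":0,"wx":0,"wy":0,"wz":0,"gripper":0.0},{"tx":0,"ty":21,"tz":0,"wx":0,"wy":0,"wz":0,"gripper":0.0},{"tx":0,"ty":32,"tz":0,"wx":0,"wy":0,"wz":0,"gripper":0.0},{"tx":0,"ty":43,"tz":0,"wx":0,"wy":0,"wz":0,"gripper":0.0},{"tx":0,"ty":54,"tz":0,"wx":0,"wy":0,"wz":0,"gripper":0.0}]}}

```text
time: 14.52
position: [0.4913, 0.0674, 0.0454]
tool_rot: [2.884, 0.173, -1.13]
ft_force: [2.2, 8.7, -0.2]
grip_width: 0.006
grip_force: 4.0
```

Request:
{"fn": "jog_arm", "kwargs": {"increments": [{"tx":0,"ty":11,"tz":0,"wx":0,"wy":0,"wz":0,"gripper":0.0},{"tx":0,"ty":22,"tz":0,"wx":0,"wy":0,"wz":0,"gripper":0.0},{"tx":0,"ty":33,"tz":0,"wx":0,"wy":0,"wz":0,"gripper":0.0},{"tx":0,"ty":44,"tz":0,"wx":0,"wy":0,"wz":0,"gripper":0.0},{"tx":0,"ty":55,"tz":0,"wx":0,"wy":0,"wz":0,"gripper":0.0}]}}

```text
time: 14.93
position: [0.498, 0.0127, 0.0455]
tool_rot: [2.884, 0.173, -1.129]
ft_force: [1.8, 8.4, 0.1]
grip_width: 0.008
grip_force: 4.1
```

```bash
python3 - <<'E'
from g import *
show(); go(fil(.008,0,.045),Rt(np.radians(43)))
E
```

```text
t 14.93 fil [  5.1 -35.1  45.5] lean 42.8 F [1.79 8.44 0.11] grip 0.008 4.1 q [-0.22  0.75  0.2   1.41 -0.08  1.74 -1.46]
 t [-1.9 35.1  2.2] w [-0.003 -0.004  0.002] rows 0.8
```

Request:
{"fn": "jog_arm", "kwargs": {"increments": [{"tx":0,"ty":7,"tz":0,"wx":0,"wy":0,"wz":0,"gripper":0.0},{"tx":0,"ty":14,"tz":0,"wx":0,"wy":0,"wz":0,"gripper":0.0},{"tx":0,"ty":21,"tz":0,"wx":0,"wy":0,"wz":0,"gripper":0.0},{"tx":0,"ty":28,"tz":0,"wx":0,"wy":0,"wz":0,"gripper":0.0},{"tx":0,"ty":35,"tz":0,"wx":0,"wy":0,"wz":0,"gripper":0.0}]}}

```text
time: 15.35
position: [0.5022, -0.022, 0.0455]
tool_rot: [2.883, 0.173, -1.129]
ft_force: [2.4, 7.9, 0.3]
grip_width: 0.004
grip_force: 3.9
```

Request:
{"fn": "jog_arm", "kwargs": {"increments": [{"tx":0,"ty":1,"tz":0,"wx":0,"wy":0,"wz":0,"gripper":0.0},{"tx":0,"ty":2,"tz":0,"wx":0,"wy":0,"wz":0,"gripper":0.0},{"tx":0,"ty":3,"tz":0,"wx":0,"wy":0,"wz":0,"gripper":0.0},{"tx":0,"ty":4,"tz":0,"wx":0,"wy":0,"wz":0,"gripper":0.0},{"tx":0,"ty":5,"tz":0,"wx":0,"wy":0,"wz":0,"gripper":0.0}]}}

```text
time: 15.77
position: [0.5028, -0.027, 0.0455]
tool_rot: [2.883, 0.172, -1.129]
ft_force: [2.3, 6.8, -0.2]
grip_width: 0.006
grip_force: 3.6
```

Request:
{"fn": "jog_arm", "kwargs": {"increments": [{"tx":0,"ty":1,"tz":0,"wx":0,"wy":0,"wz":0,"gripper":0.0},{"tx":0,"ty":2,"tz":0,"wx":0,"wy":0,"wz":0,"gripper":0.0},{"tx":0,"ty":3,"tz":0,"wx":0,"wy":0,"wz":0,"gripper":0.0},{"tx":0,"ty":4,"tz":0,"wx":0,"wy":0,"wz":0,"gripper":0.0},{"tx":0,"ty":5,"tz":0,"wx":0,"wy":0,"wz":0,"gripper":0.0}]}}

```text
time: 16.18
position: [0.5034, -0.0319, 0.0455]
tool_rot: [2.883, 0.172, -1.129]
ft_force: [2.4, 7.5, 0.1]
grip_width: 0.004
grip_force: 3.6
```

```bash
python3 - <<'E'
from g import *
show()
d=vision.get_image('wrist'); cv2.imwrite('pics/w3.png',d['color'])
print(vision.spot_in('wrist','stop')[:1],vision.spot_in('wrist','roller')[:1])
show()
E
```

```text
t 16.18 fil [ 5.   9.8 45.5] lean 42.8 F [2.41 7.49 0.15] grip 0.004 3.6 q [-0.18  0.76  0.22  1.4  -0.04  1.74 -1.4 ]
[{'bbox': [274.5, 206.7, 328.9, 242.5], 'conf': 0.98}] [{'bbox': [349.8, 222.8, 385.1, 251.2], 'conf': 0.6}]
t 16.33 fil [ 5.  10.2 45.4] lean 42.8 F [1.76 6.13 0.82] grip 0.007 3.3 q [-0.18  0.76  0.22  1.4  -0.04  1.74 -1.4 ]
```

View pics/w3.png

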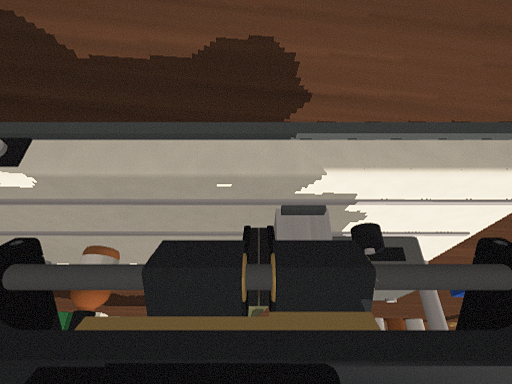

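Block right edge at x=329 and roller left edge at 350, so there is a gap of about 12 mm. I now approach slowly and watch the force.

Request:
{"fn": "jog_arm", "kwargs": {"increments": [{"tx":0,"ty":1,"tz":0,"wx":0,"wy":0,"wz":0,"gripper":0.0},{"tx":0,"ty":2,"tz":0,"wx":0,"wy":0,"wz":0,"gripper":0.0},{"tx":0,"ty":3,"tz":0,"wx":0,"wy":0,"wz":0,"gripper":0.0},{"tx":0,"ty":4,"tz":0,"wx":0,"wy":0,"wz":0,"gripper":0.0},{"tx":0,"ty":5,"tz":0,"wx":0,"wy":0,"wz":0,"gripper":0.0}]}}

```text
time: 16.75
position: [0.504, -0.0369, 0.0455]
tool_rot: [2.883, 0.172, -1.129]
ft_force: [1.6, 6.6, -0.0]
grip_width: 0.006
grip_force: 3.6
```

Request:
{"fn": "jog_arm", "kwargs": {"increments": [{"tx":0,"ty":0.5,"tz":0,"wx":0,"wy":0,"wz":0,"gripper":0.0},{"tx":0,"ty":1,"tz":0,"wx":0,"wy":0,"wz":0,"gripper":0.0},{"tx":0,"ty":1.5,"tz":0,"wx":0,"wy":0,"wz":0,"gripper":0.0},{"tx":0,"ty":2,"tz":0,"wx":0,"wy":0,"wz":0,"gripper":0.0},{"tx":0,"ty":2.5,"tz":0,"wx":0,"wy":0,"wz":0,"gripper":0.0}]}}

```text
time: 17.17
position: [0.5043, -0.0393, 0.0455]
tool_rot: [2.883, 0.172, -1.129]
ft_force: [2.6, 8.2, 0.1]
grip_width: 0.006
grip_force: 3.6
```

Request:
{"fn": "jog_arm", "kwargs": {"increments": [{"tx":0,"ty":0.5,"tz":0,"wx":0,"wy":0,"wz":0,"gripper":0.0},{"tx":0,"ty":1,"tz":0,"wx":0,"wy":0,"wz":0,"gripper":0.0},{"tx":0,"ty":1.5,"tz":0,"wx":0,"wy":0,"wz":0,"gripper":0.0},{"tx":0,"ty":2,"tz":0,"wx":0,"wy":0,"wz":0,"gripper":0.0},{"tx":0,"ty":2.5,"tz":0,"wx":0,"wy":0,"wz":0,"gripper":0.0}]}}

```text
time: 17.58
position: [0.5046, -0.0418, 0.0455]
tool_rot: [2.883, 0.172, -1.129]
ft_force: [2.0, 7.4, 0.0]
grip_width: 0.002
grip_force: 3.6
```

```bash
python3 - <<'E'
from g import *
show()
E
```

```text
t 17.58 fil [ 5.  19.9 45.5] lean 42.8 F [2.   7.42 0.04] grip 0.002 3.6 q [-0.17  0.76  0.22  1.39 -0.04  1.74 -1.39]
```

Request:
{"fn": "jog_arm", "kwargs": {"increments": [{"tx":0,"ty":0.5,"tz":0,"wx":0,"wy":0,"wz":0,"gripper":0.0},{"tx":0,"ty":1,"tz":0,"wx":0,"wy":0,"wz":0,"gripper":0.0},{"tx":0,"ty":1.5,"tz":0,"wx":0,"wy":0,"wz":0,"gripper":0.0},{"tx":0,"ty":2,"tz":0,"wx":0,"wy":0,"wz":0,"gripper":0.0},{"tx":0,"ty":2.5,"tz":0,"wx":0,"wy":0,"wz":0,"gripper":0.0}]}}

```text
time: 18.0
position: [0.5049, -0.0443, 0.0455]
tool_rot: [2.883, 0.172, -1.129]
ft_force: [1.4, 7.5, 0.3]
grip_width: 0.004
grip_force: 3.6
```

Request:
{"fn": "jog_arm", "kwargs": {"increments": [{"tx":0,"ty":0.4,"tz":0,"wx":0,"wy":0,"wz":0,"gripper":0.0},{"tx":0,"ty":0.8,"tz":0,"wx":0,"wy":0,"wz":0,"gripper":0.0},{"tx":0,"ty":1.2,"tz":0,"wx":0,"wy":0,"wz":0,"gripper":0.0},{"tx":0,"ty":1.6,"tz":0,"wx":0,"wy":0,"wz":0,"gripper":0.0},{"tx":0,"ty":2,"tz":0,"wx":0,"wy":0,"wz":0,"gripper":0.0}]}}

```text
time: 18.42
position: [0.5051, -0.0463, 0.0455]
tool_rot: [2.883, 0.172, -1.129]
ft_force: [2.1, 7.4, -0.2]
grip_width: 0.005
grip_force: 3.6
```

Roller contact hasn't shown yet (the lever's soft push would be about +0.2), so I go on in 2 mm calls.

Request:
{"fn": "jog_arm", "kwargs": {"increments": [{"tx":0,"ty":0.4,"tz":0,"wx":0,"wy":0,"wz":0,"gripper":0.0},{"tx":0,"ty":0.8,"tz":0,"wx":0,"wy":0,"wz":0,"gripper":0.0},{"tx":0,"ty":1.2,"tz":0,"wx":0,"wy":0,"wz":0,"gripper":0.0},{"tx":0,"ty":1.6,"tz":0,"wx":0,"wy":0,"wz":0,"gripper":0.0},{"tx":0,"ty":2,"tz":0,"wx":0,"wy":0,"wz":0,"gripper":0.0}]}}

```text
time: 18.83
position: [0.5054, -0.0482, 0.0455]
tool_rot: [2.883, 0.172, -1.129]
ft_force: [1.9, 7.1, 0.2]
grip_width: 0.005
grip_force: 3.7
```

Request:
{"fn": "jog_arm", "kwargs": {"increments": [{"tx":0,"ty":0.4,"tz":0,"wx":0,"wy":0,"wz":0,"gripper":0.0},{"tx":0,"ty":0.8,"tz":0,"wx":0,"wy":0,"wz":0,"gripper":0.0},{"tx":0,"ty":1.2,"tz":0,"wx":0,"wy":0,"wz":0,"gripper":0.0},{"tx":0,"ty":1.6,"tz":0,"wx":0,"wy":0,"wz":0,"gripper":0.0},{"tx":0,"ty":2,"tz":0,"wx":0,"wy":0,"wz":0,"gripper":0.0}]}}

```text
time: 19.25
position: [0.5056, -0.0501, 0.0455]
tool_rot: [2.883, 0.173, -1.129]
ft_force: [2.4, 8.0, 0.4]
grip_width: 0.009
grip_force: 3.7
```

Request:
{"fn": "jog_arm", "kwargs": {"increments": [{"tx":0,"ty":0.4,"tz":0,"wx":0,"wy":0,"wz":0,"gripper":0.0},{"tx":0,"ty":0.8,"tz":0,"wx":0,"wy":0,"wz":0,"gripper":0.0},{"tx":0,"ty":1.2,"tz":0,"wx":0,"wy":0,"wz":0,"gripper":0.0},{"tx":0,"ty":1.6,"tz":0,"wx":0,"wy":0,"wz":0,"gripper":0.0},{"tx":0,"ty":2,"tz":0,"wx":0,"wy":0,"wz":0,"gripper":0.0}]}}

```text
time: 19.67
position: [0.5058, -0.052, 0.0455]
tool_rot: [2.883, 0.173, -1.129]
ft_force: [2.2, 7.6, 0.9]
grip_width: 0.005
grip_force: 3.7
```

```bash
python3 - <<'E'
from g import *
show(); print(ctrl.get_state()['grip_force'],ctrl.get_state()['joint_torque'])
E
```

```text
t 19.67 fil [ 5.  30.2 45.5] lean 42.8 F [2.15 7.59 0.85] grip 0.005 3.7 q [-0.16  0.76  0.23  1.39 -0.03  1.74 -1.37]
3.723948646802455 [ 4.11086082e+00 -6.09609818e+01  9.27555442e+00 -2.19359493e+01
  3.14045683e+00  3.44614215e+00  3.46675969e-02]
```

Request:
{"fn": "jog_arm", "kwargs": {"increments": [{"tx":0,"ty":0.4,"tz":0,"wx":0,"wy":0,"wz":0,"gripper":0.0},{"tx":0,"ty":0.8,"tz":0,"wx":0,"wy":0,"wz":0,"gripper":0.0},{"tx":0,"ty":1.2,"tz":0,"wx":0,"wy":0,"wz":0,"gripper":0.0},{"tx":0,"ty":1.6,"tz":0,"wx":0,"wy":0,"wz":0,"gripper":0.0},{"tx":0,"ty":2,"tz":0,"wx":0,"wy":0,"wz":0,"gripper":0.0}]}}

```text
time: 20.08
position: [0.506, -0.0533, 0.0455]
tool_rot: [2.884, 0.173, -1.13]
ft_force: [1.7, 9.4, -1.0]
grip_width: 0.008
grip_force: 4.6
```

That's the step: pad force rose from 3.7 to 4.6. About 1 mm more for the click.

Request:
{"fn": "jog_arm", "kwargs": {"increments": [{"tx":0,"ty":0.2,"tz":0,"wx":0,"wy":0,"wz":0,"gripper":0.0},{"tx":0,"ty":0.4,"tz":0,"wx":0,"wy":0,"wz":0,"gripper":0.0},{"tx":0,"ty":0.6,"tz":0,"wx":0,"wy":0,"wz":0,"gripper":0.0},{"tx":0,"ty":0.8,"tz":0,"wx":0,"wy":0,"wz":0,"gripper":0.0},{"tx":0,"ty":1,"tz":0,"wx":0,"wy":0,"wz":0,"gripper":0.0}]}}

```text
time: 20.5
position: [0.5061, -0.0538, 0.0455]
tool_rot: [2.885, 0.174, -1.13]
ft_force: [1.7, 9.7, 0.7]
grip_width: 0.007
grip_force: 4.8
```

```bash
python3 - <<'E'
from g import *
show(); s=ctrl.get_state(); print(s['grip_force'],s['position'])
E
```

```text
t 20.5 fil [ 4.9 31.9 45.5] lean 42.8 F [1.67 9.72 0.71] grip 0.007 4.8 q [-0.15  0.77  0.23  1.39 -0.03  1.74 -1.37]
4.845338865125086 [ 0.50608562 -0.05377602  0.04549771]
```

Request:
{"fn": "jog_arm", "kwargs": {"increments": [{"tx":0,"ty":0.3,"tz":0,"wx":0,"wy":0,"wz":0,"gripper":0.0},{"tx":0,"ty":0.6,"tz":0,"wx":0,"wy":0,"wz":0,"gripper":0.0},{"tx":0,"ty":0.9,"tz":0,"wx":0,"wy":0,"wz":0,"gripper":0.0},{"tx":0,"ty":1.2,"tz":0,"wx":0,"wy":0,"wz":0,"gripper":0.0},{"tx":0,"ty":1.4,"tz":0,"wx":0,"wy":0,"wz":0,"gripper":0.0}]}}

```text
time: 20.92
position: [0.5062, -0.055, 0.0455]
tool_rot: [2.885, 0.174, -1.13]
ft_force: [1.6, 9.6, 1.7]
grip_width: 0.006
grip_force: 5.1
```

```bash
python3 - <<'E'
from g import *
show(); s=ctrl.get_state(); print(s['grip_force'],s['position'])
E
```

```text
t 20.92 fil [ 4.9 33.1 45.5] lean 42.8 F [1.61 9.56 1.71] grip 0.006 5.1 q [-0.15  0.77  0.23  1.38 -0.03  1.74 -1.37]
5.0564437715183885 [ 0.506231   -0.05498836  0.04547682]
```

The slope is now about 0.35 N/mm, so it is past the click and well short of overtravel. I back off gently and withdraw.

Request:
{"fn": "jog_arm", "kwargs": {"increments": [{"tx":0,"ty":-3,"tz":0,"wx":0,"wy":0,"wz":0,"gripper":0.0},{"tx":0,"ty":-7,"tz":0,"wx":0,"wy":0,"wz":0,"gripper":0.0},{"tx":0,"ty":-12,"tz":0,"wx":0,"wy":0,"wz":0,"gripper":0.0},{"tx":0,"ty":-17,"tz":0,"wx":0,"wy":0,"wz":0,"gripper":0.0},{"tx":0,"ty":-20,"tz":0,"wx":0,"wy":0,"wz":0,"gripper":0.0}]}}

```text
time: 21.33
position: [0.5028, -0.0397, 0.0455]
tool_rot: [2.877, 0.168, -1.131]
ft_force: [-0.0, 0.3, -0.2]
grip_width: 0.005
grip_force: 0.0
```

Request:
{"fn": "jog_arm", "kwargs": {"increments": [{"tx":0,"ty":0,"tz":-8,"wx":0,"wy":0,"wz":0,"gripper":0.0},{"tx":0,"ty":0,"tz":-22,"wx":0,"wy":0,"wz":0,"gripper":0.0},{"tx":0,"ty":0,"tz":-40,"wx":0,"wy":0,"wz":0,"gripper":0.0},{"tx":0,"ty":0,"tz":-60,"wx":0,"wy":0,"wz":0,"gripper":0.0},{"tx":0,"ty":0,"tz":-78,"wx":0,"wy":0,"wz":0,"gripper":0.0}]}}

```text
time: 21.75
position: [0.5566, -0.0338, 0.1039]
tool_rot: [2.877, 0.168, -1.13]
ft_force: [-0.3, -0.2, -0.1]
grip_width: 0.004
grip_force: 0.0
```

Request:
{"fn": "jog_arm", "kwargs": {"increments": [{"tx":0,"ty":0,"tz":-10,"wx":0,"wy":0,"wz":0,"gripper":0.0},{"tx":0,"ty":0,"tz":-18,"wx":0,"wy":0,"wz":0,"gripper":0.0},{"tx":0,"ty":0,"tz":-22,"wx":0,"wy":0,"wz":0,"gripper":0.0},{"tx":0,"ty":0,"tz":-22,"wx":0,"wy":0,"wz":0,"gripper":0.0},{"tx":0,"ty":0,"tz":-22,"wx":0,"wy":0,"wz":0,"gripper":0.0}]}}

```text
time: 22.17
position: [0.5703, -0.0319, 0.1184]
tool_rot: [2.877, 0.168, -1.132]
ft_force: [-0.0, 0.4, -1.0]
grip_width: 0.005
grip_force: 0.0
```

```bash
python3 - <<'E'
from g import *
show()
w=vision.get_image('wrist')['color']; s=vision.get_image('scene')['color'][150:330,120:330]
cv2.imwrite('pics/end.png',np.hstack([cv2.resize(w,(400,300)),cv2.resize(s,(350,300),interpolation=cv2.INTER_CUBIC)]))
E
```

```text
t 22.17 fil [-61.4  17.8 118.4] lean 43.0 F [-0.04  0.43 -1.04] grip 0.005 0.0 q [-0.16  0.82  0.23  1.13 -0.04  1.95 -1.39]
```

View pics/end.png

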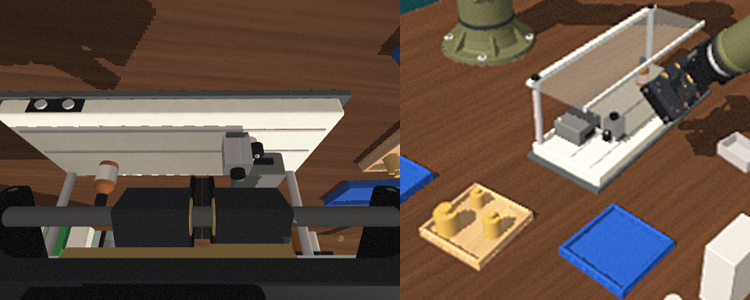

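The block (237,152) rests on the deflected roller (258,150), three weights stand upright in the wooden tray (490,225), and the gripper is clear of everything, so I'm handing in.

```bash
python3 -c "
from bench import ctrl
print(ctrl.close_job())"
```

```text
the job is handed in; nothing more can be done
None
```

The brass weight stands upright in the wooden tray, and the stop block is left holding the lever about 2–3 mm past the force step, which should be clicked and short of overtravel; an early fast tilt, touching nothing, gave a wrist reading of about 111 N (limit 120 N), with joint 6 at its range limit, and the job is handed in.

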